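# Close the two wiring boxes with their own lids

### The job

Close both wiring boxes, each with the lid of its own colour: the lid lies flat and square on the box, handle up, its tongue slid fully home under the box's keeper bar. The blue lid has been pushed under the low steel riser, with only its tongue showing, and must be drawn out first. Leave both boxes standing upright on the bench, and do not disturb the pulley, the thread cone or the oil bottle.

Things in the scene. Friction and masses are not known exactly. Their poses are not given: they have to be found in the camera images.
- lid_blue: blue flat lid, plate 108 (x) by 78 (y) by 6 mm. Black bar handle on top, centred, 50 mm along x, 14 mm wide, 6 to 30 mm above the underside. Its blue tongue, 24 mm wide, 12 mm thick, sticks out 34 mm from the middle of its -x end. Origin: centre of the plate's underside, z up. 0.22 kg. Starts handle up on the bench under the riser, only its tongue sticking out in front.
- lid_blue_tongue (a point): middle of the blue lid's tongue, on its underside: 71 mm from the lid's origin along the lid's -x
- box_blue: blue open metal box, 112 (x) by 80 (y) by 50 mm high, wall 5 mm, loose, 1.2 kg. At its -x end a steel keeper: two 8 mm square posts (x -63 to -55 mm, 32 mm apart inside) with a crossbar, its underside 18 mm and top 24 mm above the rim. Origin: centre of the box's underside, z up.
- box_blue_seat (a point): centre of the blue box's mouth at rim height (50 mm above its underside): the lid's origin lies here when the lid is on
- box_blue_slot (a point): point at rim height 71 mm from the blue box's centre along its -x, just beyond the keeper: the middle of the tongue lies here when the lid is on
- lid_orange: orange flat lid, plate 108 (x) by 78 (y) by 6 mm. Black bar handle on top, centred, 50 mm along x, 14 mm wide, 6 to 30 mm above the underside. Its orange tongue, 24 mm wide, 12 mm thick, sticks out 34 mm from the middle of its -x end. Origin: centre of the plate's underside, z up. 0.22 kg. Starts handle up, in the open.
- lid_orange_tongue (a point): middle of the orange lid's tongue, on its underside: 71 mm from the lid's origin along the lid's -x
- box_orange: orange open metal box, 112 (x) by 80 (y) by 50 mm high, wall 5 mm, loose, 1.2 kg. At its -x end a steel keeper: two 8 mm square posts (x -63 to -55 mm, 32 mm apart inside) with a crossbar, its underside 18 mm and top 24 mm above the rim. Origin: centre of the box's underside, z up.
- box_orange_seat (a point): centre of the orange box's mouth at rim height (50 mm above its underside): the lid's origin lies here when the lid is on
- box_orange_slot (a point): point at rim height 71 mm from the orange box's centre along its -x, just beyond the keeper: the middle of the tongue lies here when the lid is on
- riser: low steel riser (bridge) screwed to the bench, 140 (x) by 136 (y) mm; roof underside 42 mm, top 48 mm above the bench; closed sides (8 mm walls) and back, open at its -x side, towards the robot; yellow stripe along the roof's front edge, at x = -70 mm. Origin: centre of its footprint on the bench, x points into it, z up.
- pulley: dark steel belt pulley standing on the bench, 48 mm across, 30 mm high, origin under its centre; not part of the job
- thread_cone: white cone of thread, 67 mm across at the foot, 123 mm high, origin under its centre; not part of the job
- oil_bottle: amber oil bottle with a red cap, 44 mm across, 100 mm high, origin under its centre; not part of the job

How it is judged:
By the outcome, as a careful person would: the job done as asked, in the order asked, and still so for the second after the job is handed in, with the robot touching nothing.
It also fails if it takes over 62 s, if anything falls off the work surface, if the arm or the gripper's body presses on something with over 40 N, if the wrist force passes 120 N, or if a joint passes its speed limit or range.

### The arm

A 6-joint arm with a two-finger parallel gripper is mounted at the origin on the work surface. World frame = base frame: x ahead of the robot, y to its left, z up, the work surface at z = 0. Lengths are in mm, angles in degrees, forces in N, time in s.
With the tool pointing down it reaches from about 300 to 850 mm from the base axis. Payload 4.2 kg.
Tool frame: the origin (TCP) lies between the finger pads; the fingertips stand 14 mm ahead of it and the grasp point (between the pads) lies 5 mm behind it (env.finger_overhang is the distance from the TCP to the fingertips, in mm); z points along the fingers, y is the line along which they close (so a half turn about z gives the same grasp; the last joint's range is limited). The gripper opens to 91 mm and grips with 3 to 60 N. Pads are 32 mm wide; open, the fingers measure 118 mm over their backs; the gripper's body (76 mm by 178 mm) begins 60 mm behind the grasp point.
Start: joints at [75, 18.312, 89.639, -0, 72.044, -1.146], TCP at [137.685, 558.287, 227.976] pointing down, gripper open.
Joint ranges: [-177.97, 177.97], [-48.28, 115.42], [12.27, 149.76], [-77.06, 257.06], [2.81, 150.46], [-146.56, 146.56]. Speed limits (degrees/s): [147.25, 147.25, 180, 180, 180, 180].

### API

Orientations are given as [roll, pitch, yaw] about the fixed x, y, z axes, in that order (R = Rz(yaw) Ry(pitch) Rx(roll)).
In Python, from workcell import status, cams, env, finder gives the robot as it stands.
- The arm moves only by the tool apply_moves, never from a script. Its argument "increments" is a list of rows, each a list of 7 numbers: the opening, from -1 (shut) to 1 (fully open), then the shift along the world's x, y, z in m, then the turn, a rotation vector about the world's x, y, z in degrees. In form: [[gripper, x, y, z, ax, ay, az], ...]. A call has 1 to 5 rows; each row shifts and turns the commanded pose from where the row before left it; what a row does not reach is not made up. A row lasts 1/12 s, in which the tool goes at most 41.7 mm and 7.16 degrees, less where a joint would pass 70% of its speed; a pose out of reach is approached as far as the arm can. A call with a gripper value outside its range is refused whole. The fingers move at their own pace and stop on an object; "newtons" is the grip in N (left out, the last holds). Time passes only in rows, so rows that do not move let the fingers close. It gives the time, the measured TCP pose, the force, the opening and the grip force at its end, in the units of the state.
- status.state(): the state, without advancing time (a new reading comes with each control period).
- cams.grab_frame(name): name is "scene" or "top" or "wrist"; returns a dict with "color" (384x512x3 uint8, red, green, blue), "intrinsics" (3x3 intrinsics, pixels), "R" (3x3) and "t" (3): a world point X has camera coordinates R X + t. Camera axes: x right, y down, z forward; pixel columns grow to the right and rows downward; lengths in mm; the calibration is good to about 2 mm. The wrist camera is an equidistant fisheye: a pixel r from the principal point sees the ray r / f radians off the axis. A picture is of the moment at which its call begins. There is no depth.
- env.job_done(): hands the job in; it is judged then, once.
Trained networks look in the newest picture that a camera, given by its name, has taken for a name from the list of things; names that differ only in an ending like _2 or _b are one class to them, and where a whole thing is asked for, a point or a joint stands for the part that bears it (a point fixed in the world has none). Each returns a list of dicts, best first, with "score" (0 to 1); they miss things now and then, are a little off and sometimes report something else, mostly with a low value. They report only what shows in the picture. A call takes as long as a camera call.
- finder.boxes_of(query, camera): "rect" ([left, top, width, height] in pixels, round what is visible of it).
- finder.trace(query, camera): "pixels" (384x512 bool, what is visible of it) and "rect" ([left, top, width, height] in pixels, round what is visible of it).
The state is a dict: "time_s": time; "qpos": joint angles; "qvel": joint speeds; "effort": joint torques, N m; "ee_pos": TCP position; "ee_rot": TCP orientation; "force": force on the tool from outside, world axes, zero at the start; "torque": the same for the moment, N m; "gripper_width": finger opening in mm; "gripper_force": force on a finger pad.
Only numpy, scipy, OpenCV 4.12 (cv2) and the standard library are available. Lean on these libraries where they do the work, as an engineer would, in place of code of your own. Each camera call takes 0.05 s, during which the arm holds its last target. There are 200 camera calls.

## Working session

There is one attempt and no reset: what is moved stays moved. The work goes in short steps, Python scripts to look and compute and a tool call to move; the robot and the scene stay as the last step left them, time stands still between calls to the robot, and variables do not carry over. Pictures are saved under pics/ and viewed, at most 10 in all, crops included, and the job is handed in when it is done.

Besides the shell and the picture viewer there is one more tool, called by a JSON object that holds its "api" and its "payload". apply_moves: Moves the arm, as the interface text tells. Its arguments: {"type":"object","properties":{"increments":{"type":"array","items":{"type":"array","items":{"type":"number"}}},"newtons":{"type":"number"}},"required":["increments"]}

```bash
ls; mkdir -p pics; python3 - <<'E'
from workcell import status,cams,env,finder
import cv2,numpy as np
print(status.state())
ims=[]
for n in("scene","top"):
    f=cams.grab_frame(n); cv2.imwrite(f"pics/{n}0.png",f["color"][:,:,::-1]); print(n,f["intrinsics"].tolist(),f["R"].tolist(),f["t"].tolist())
    for q in("lid_blue","box_blue","lid_orange","box_orange","riser","pulley","thread_cone","oil_bottle"):
        print(q,[(b["rect"],round(b["score"],2)) for b in finder.boxes_of(q,n)[:2]])
E
```

```text
pics
{'time_s': 0.0, 'qpos': array([ 7.50012832e+01,  1.83516852e+01,  8.97061573e+01,  5.24984970e-04,
        7.20439244e+01, -1.14646573e+00]), 'qvel': array([ 0.04532327, -0.0453283 , -0.01043961,  0.12943776,  0.04311295,
        0.02684347]), 'effort': array([-4.94904834e-04, -4.12455010e+01, -2.31978554e+01,  7.28070200e-02,
        4.54813137e-02, -1.22059678e-04]), 'ee_pos': array([137.54361588, 557.81288859, 227.1215054 ]), 'ee_rot': array([-1.79898263e+02, -2.53520566e-03,  1.66147584e+02]), 'force': array([-0.00732483,  1.21486239,  0.80727178]), 'torque': array([ 0.03884643, -0.03471354, -0.02653282]), 'gripper_force': 0.0, 'gripper_width': 91.13041069300284}
scene [[383.7192649434357, 0.0, 257.7318004576006], [0.0, 383.7192649434357, 187.07776818149213], [0.0, 0.0, 1.0]] [[-0.7896687610701985, 0.6135087812167291, 0.0054975594423101026], [0.5079338578210418, 0.658753012709807, -0.55502041793504], [-0.3441314340028989, -0.4354898892232935, -0.8318185574483127]] [468.02998677729744, -271.3755106592817, 1333.6133711777388]
lid_blue []
box_blue [([324.3, 240.5, 51.3, 57.0], 
[... 477 characters left out ...]
474182862355], [0.0, 0.0, 1.0]] [[-0.017983348080951738, -0.9994650352784002, -0.027317438528267766], [-0.9981617831096505, 0.019528032791303083, -0.057373431783926676], [0.05787619485731959, 0.026235456756994926, -0.9979789811802597]] [35.85502799742393, 586.1487733217161, 1304.6109886503095]
lid_blue [([356.2, 182.9, 11.8, 11.0], 0.67)]
box_blue [([134.0, 180.5, 35.2, 46.5], 0.69)]
lid_orange [([202.5, 195.5, 30.1, 47.7], 0.91)]
box_orange [([280.6, 187.2, 37.6, 46.5], 0.7)]
riser [([330.5, 129.3, 67.1, 58.8], 0.72)]
pulley [([291.5, 121.2, 22.1, 21.2], 0.6), ([279.7, 185.5, 37.5, 48.4], 0.27)]
thread_cone [([195.4, 119.0, 22.2, 22.4], 0.69)]
oil_bottle [([142.6, 125.4, 15.7, 22.7], 0.48)]
```

```bash
python3 - <<'E'
import cv2
a=cv2.imread("pics/top0.png")[100:260,110:430]
cv2.imwrite("pics/top0c.png",cv2.resize(a,(800,400),interpolation=cv2.INTER_CUBIC))
a=cv2.imread("pics/scene0.png")[100:340,130:400]
cv2.imwrite("pics/scene0c.png",cv2.resize(a,None,fx=2.5,fy=2.5,interpolation=cv2.INTER_CUBIC)[:600])
E
```

```text
(no output)
```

View pics/top0c.png

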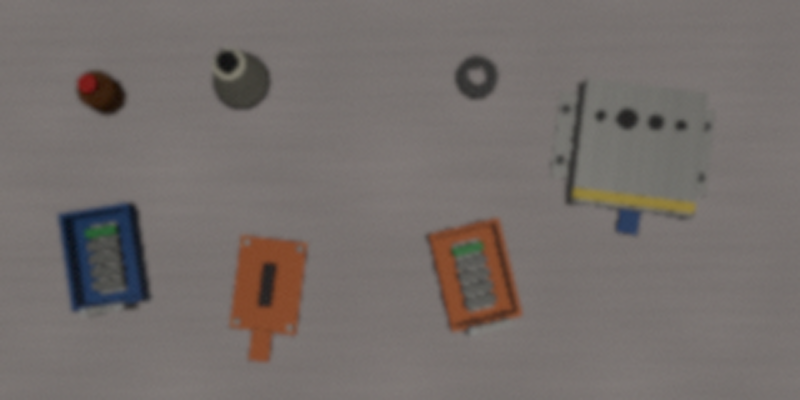

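View pics/scene0c.png

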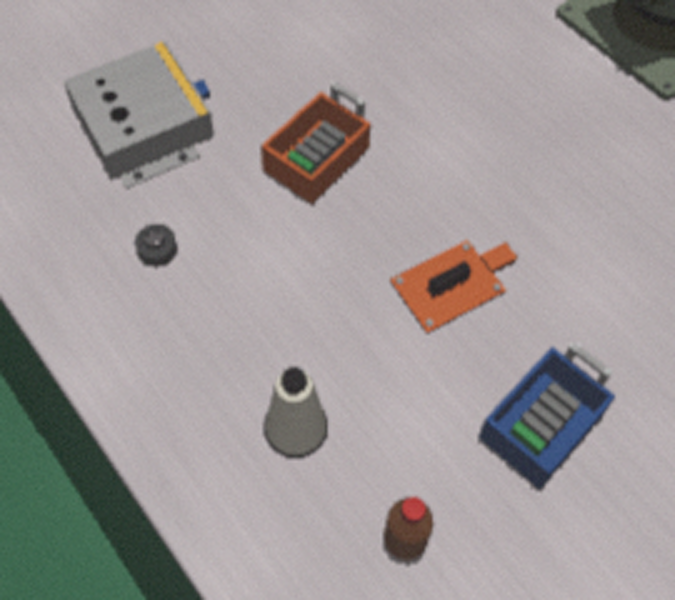

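```bash
cat > h.py <<'E'
from workcell import status,cams,env,finder
import cv2,numpy as np
from scipy.spatial.transform import Rotation as Ro
np.set_printoptions(precision=1,suppress=True)
def ray(f,uv,fish):
    K=np.array(f["intrinsics"]); a=(np.asarray(uv,float).reshape(-1,2)-K[:2,2])/[K[0,0],K[1,1]]
    r=np.linalg.norm(a,axis=1,keepdims=True)
    d=np.hstack([a/np.maximum(r,1e-9)*np.sin(r),np.cos(r)]) if fish else np.hstack([a,np.ones_like(r)])
    R=np.array(f["R"]); return -R.T@f["t"], d@R
def world(f,uv,z,fish=False):
    c,d=ray(f,uv,fish); return (c+d*((z-c[2])/d[:,2])[:,None])[:,:2]
def proj(f,X,fish=False):
    c=np.asarray(X,float)@np.array(f["R"]).T+f["t"]; K=np.array(f["intrinsics"])
    if fish:
        n=np.linalg.norm(c[:,:2],axis=1,keepdims=True); a=c[:,:2]/np.maximum(n,1e-9)*np.arctan2(n,c[:,2:])
    else: a=c[:,:2]/c[:,2:]
    return a*[K[0,0],K[1,1]]+K[:2,2]
def hsv(f): return cv2.cvtColor(f["color"],cv2.COLOR_RGB2HSV)
def cmask(f,col):
    h=hsv(f); lo,hi={"orange":((4,120,60),(20,255,255)),"blue":((100,110,40),(125,255,255)),"yellow":((21,120,90),(35,255,255))}[col]
    return cv2.inRange(h,lo,hi)
def blobs(m,amin):
    n,l,s,c=cv2.connectedComponentsWithStats(m)
    return [(np.argwhere(l==i)[:,::-1].astype(np.float32),s[i]) for i in range(1,n) if s[i,4]>=amin]
def rect(P):
    r=cv2.minAreaRect(P.astype(np.float32)); return r
E
python3 - <<'E'
from h import *
f=cams.grab_frame("top")
for col in("orange","blue","yellow"):
    for P,s in blobs(cmask(f,col),25):
        for z in ((0,6,50) if col!="yellow" else (48,)):
            W=world(f,P,z); print(col,s,z,W.mean(0),rect(W))
E
```

```text
orange [282 188  36  44 743] 0 [ 522.1 -104.1] ((521.4131469726562, -103.6259994506836), (113.92491149902344, 81.91102600097656), 12.5769624710083)
orange [282 188  36  44 743] 6 [ 522.  -103.7] ((521.3628540039062, -103.2049560546875), (113.41352081298828, 81.5433120727539), 12.576972961425781)
orange [282 188  36  44 743] 50 [ 521.6 -100.6] ((520.9940185546875, -100.11747741699219), (109.66307830810547, 78.8468246459961), 12.576959609985352)
orange [203 195  29  49 916] 0 [507.4 136.3] ((497.37799072265625, 137.78765869140625), (75.02320098876953, 139.01153564453125), 81.99225616455078)
orange [203 195  29  49 916] 6 [507.4 135.6] ((497.4356689453125, 137.12493896484375), (74.68640899658203, 138.3874969482422), 81.99226379394531)
orange [203 195  29  49 916] 50 [507.5 130.8] ((497.8579406738281, 132.26515197753906), (72.2166748046875, 133.81124877929688), 81.99227905273438)
blue [135 182  32  41 588] 0 [552.6 327.8] ((549.6394653320312, 328.65106201171875), (111.85819244384766, 82.85188293457031), 7.9882588386535645)
blue [135 182  32  41 588] 6 [552.4 326.3] ((549.4624633789062, 327.1315612792969), (111.35604095458984, 82.4799575805664), 7.9883012771606445)
blue [135 182  32  41 588] 50 [551.  315.1] ((548.1644287109375, 315.9885559082031), (107.67367553710938, 79.75247192382812), 7.9882988929748535)
blue [357 185   8   8  48] 0 [ 579.7 -281.3] ((579.8074951171875, -281.1170959472656), (18.518714904785156, 20.421619415283203), 77.03536987304688)
blue [357 185   8   8  48] 6 [ 579.4 -280. ] ((579.4950561523438, -279.8992919921875), (18.435609817504883, 20.329938888549805), 77.03540802001953)
blue [357 185   8   8  48] 50 [ 577.1 -271.1] ((577.203857421875, -270.9688720703125), (17.825931549072266, 19.65773582458496), 77.03546905517578)
yellow [339 176  48   9 148] 48 [ 600.6 -278.6] ((600.8073120117188, -277.1490478515625), (131.55838012695312, 8.784122467041016), 81.33959197998047)
```

{"api": "apply_moves", "payload": {"increments": [[1, 0.018, -0.0355, 0, 0, 0, 0], [1, 0.018, -0.0355, 0, 0, 0, 0], [1, 0.018, -0.0355, 0, 0, 0, 0], [1, 0.018, -0.0355, 0, 0, 0, 0], [1, 0.018, -0.0355, 0, 0, 0, 0]]}}

```text
time_s: 1.37
ee_pos: [228.1, 379.2, 228.0]
ee_rot: [180.0, 0.0, 166.2]
force: [0.3, -0.4, 0.5]
gripper_width: 91.2
gripper_force: 0.0
```

{"api": "apply_moves", "payload": {"increments": [[1, 0.018, -0.0355, 0, 0, 0, 0], [1, 0.018, -0.0355, 0, 0, 0, 0], [1, 0.018, -0.0355, 0, 0, 0, 0], [1, 0.018, -0.0355, 0, 0, 0, 0], [1, 0.018, -0.0355, 0, 0, 0, 0]]}}

```text
time_s: 1.78
ee_pos: [318.1, 201.6, 228.3]
ee_rot: [179.9, 0.1, 166.2]
force: [0.1, 0.9, 0.1]
gripper_width: 91.3
gripper_force: 0.0
```

{"api": "apply_moves", "payload": {"increments": [[1, 0.018, -0.0355, 0, 0, 0, 0], [1, 0.018, -0.0355, 0, 0, 0, 0], [1, 0.018, -0.0355, 0, 0, 0, 0], [1, 0.018, -0.0355, 0, 0, 0, 0], [1, 0.018, -0.0355, 0, 0, 0, 0]]}}

```text
time_s: 2.2
ee_pos: [408.2, 23.8, 228.4]
ee_rot: [180.0, 0.1, 166.1]
force: [0.8, 1.3, 0.7]
gripper_width: 91.2
gripper_force: 0.0
```

{"api": "apply_moves", "payload": {"increments": [[1, 0.018, -0.0355, 0, 0, 0, 1], [1, 0.018, -0.0355, 0, 0, 0, 1], [1, 0.018, -0.0355, 0, 0, 0, 1], [1, 0.018, -0.0355, 0, 0, 0, 1], [1, 0.018, -0.0355, 0, 0, 0, 1]]}}

```text
time_s: 2.62
ee_pos: [498.2, -153.8, 228.1]
ee_rot: [180.0, 0.0, 171.2]
force: [0.4, 0.4, -0.6]
gripper_width: 91.2
gripper_force: 0.0
```

{"api": "apply_moves", "payload": {"increments": [[1, 0.011, -0.025, -0.012, 0, 0, 0], [1, 0.011, -0.025, -0.012, 0, 0, 0], [1, 0.011, -0.025, -0.012, 0, 0, 0], [1, 0.011, -0.025, -0.012, 0, 0, 0], [1, 0.011, -0.025, -0.012, 0, 0, 0]]}}

```text
time_s: 3.03
ee_pos: [553.1, -278.1, 167.3]
ee_rot: [180.0, 0.0, 171.1]
force: [0.3, 0.2, 0.4]
gripper_width: 91.6
gripper_force: 0.0
```

```bash
cat > tongue.py <<'E'
from h import *
f=cams.grab_frame("wrist"); print(status.state()["ee_pos"])
cv2.imwrite("pics/w1.png",f["color"][:,:,::-1])
C=-np.array(f["R"]).T@f["t"]; print("cam",C,f["intrinsics"][0][0],f["R"])
for col in("blue","yellow","orange"):
    for P,s in blobs(cmask(f,col),40):
        z={"blue":12,"yellow":48,"orange":50}[col]
        W=world(f,P,z,True); print(col,s,W.mean(0),rect(W))
E
python3 tongue.py
```

```text
[ 554.2 -282.3  164.4]
cam [ 479.4 -266.6  325.2] 297.3186396354542 [[ 0.2  1.  -0. ]
 [ 1.  -0.1  0.3]
 [ 0.3 -0.  -1. ]]
blue [241 199  43  27 378] [ 588.  -278.6] ((586.3844604492188, -269.6146545410156), (47.47683334350586, 30.60246467590332), 81.0079345703125)
yellow [ 190  232  132   13 1354] [ 601.2 -279.1] ((601.396484375, -279.90972900390625), (136.0797882080078, 11.971895217895508), 81.97816467285156)
orange [ 351   80  102  121 5946] [ 522.4 -111.1] ((521.1845703125, -110.25081634521484), (114.70887756347656, 96.95520782470703), 12.478052139282227)
orange [502  80  10  74 537] [507.   49.2] ((504.2307434082031, 48.70746612548828), (19.645252227783203, 91.81338500976562), 86.16747283935547)
orange [ 90 241  21  45 414] [ 610.5 -465.3] ((609.92626953125, -463.13043212890625), (27.204227447509766, 62.45360565185547), 69.32128143310547)
orange [391 244  20  42 250] [ 672.1 -115.6] ((665.464599609375, -118.58885955810547), (22.822444915771484, 56.817073822021484), 85.58806610107422)
orange [ 310  286  150   32 1699] [ 719.2 -125.1] ((717.5856323242188, -125.88308715820312), (211.83120727539062, 24.38033676147461), 81.09468078613281)
orange [359 365  13  19 126] [ 846.4 -152.8] ((850.5260620117188, -152.2287139892578), (55.39837646484375, 13.787057876586914), 21.918254852294922)
```

View pics/w1.png

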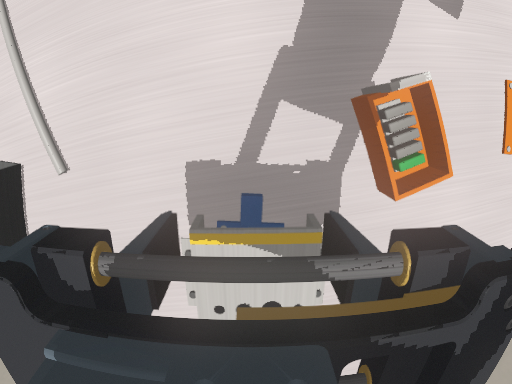

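```bash
python3 - <<'E'
from h import *
f=cams.grab_frame("wrist")
h=hsv(f); m=cv2.inRange(h,(95,90,20),(130,255,255)); m[:185]=0;m[240:]=0;m[:,:205]=0;m[:,300:]=0
for r in range(190,232,2):
    c=np.where(m[r])[0]
    if len(c): print(r,c.min(),c.max()+1,world(f,[[c.min(),r],[c.max()+1,r]],12,True).ravel(),world(f,[[c.min(),r],[c.max()+1,r]],6,True).ravel())
E
```

```text
194 246 266 [ 563.1 -288.7  566.4 -267.3] [ 564.7 -289.   568.1 -267.2]
196 246 266 [ 565.3 -289.   568.7 -267.6] [ 566.9 -289.4  570.4 -267.6]
198 246 266 [ 567.5 -289.4  570.9 -267.9] [ 569.2 -289.8  572.6 -267.9]
200 246 266 [ 569.8 -289.8  573.1 -268.2] [ 571.5 -290.1  574.9 -268.2]
202 246 266 [ 572.  -290.1  575.4 -268.6] [ 573.8 -290.5  577.2 -268.5]
204 245 266 [ 574.1 -291.6  577.6 -268.9] [ 575.9 -292.   579.5 -268.9]
206 245 266 [ 576.4 -291.9  579.9 -269.2] [ 578.2 -292.3  581.8 -269.2]
208 245 266 [ 578.6 -292.3  582.2 -269.5] [ 580.5 -292.7  584.1 -269.5]
210 245 266 [ 580.9 -292.7  584.5 -269.8] [ 582.8 -293.1  586.5 -269.8]
212 245 266 [ 583.2 -293.   586.8 -270.2] [ 585.2 -293.5  588.8 -270.2]
214 245 265 [ 585.5 -293.4  588.9 -271.6] [ 587.5 -293.8  591.  -271.6]
216 245 265 [ 587.8 -293.8  591.2 -271.9] [ 589.9 -294.2  593.4 -271.9]
218 245 265 [ 590.1 -294.2  593.6 -272.2] [ 592.3 -294.6  595.7 -272.3]
220 245 265 [ 592.5 -294.5  595.9 -272.6] [ 594.6 -295.   598.1 -272.6]
222 221 273 [ 590.8 -321.4  599.7 -264.1] [ 592.9 -322.4  602.  -264. ]
224 221 288 [ 593.1 -321.9  604.8 -247.7] [ 595.3 -322.9  607.2 -247.3]
226 232 250 [ 597.3 -310.1  600.4 -290.2] [ 599.6 -310.9  602.7 -290.5]
```

{"api": "apply_moves", "payload": {"increments": [[1, 0.008, -0.001, -0.03, 0, 0, 0], [1, 0.008, -0.001, -0.03, 0, 0, 0], [1, 0.003, 0, -0.03, 0, 0, 0], [1, 0, 0, -0.03, 0, 0, 0], [1, 0, 0, -0.02, 0, 0, 0]]}}

```text
time_s: 3.55
ee_pos: [570.5, -277.3, 25.6]
ee_rot: [179.9, -0.2, 171.2]
force: [-0.0, 0.4, 0.2]
gripper_width: 91.2
gripper_force: 0.0
```

{"api": "apply_moves", "payload": {"increments": [[1, 0, 0, -0.011, 0, 0, 0], [-1, 0, 0, 0, 0, 0, 0], [-1, 0, 0, 0, 0, 0, 0], [-1, 0, 0, 0, 0, 0, 0], [-1, 0, 0, 0, 0, 0, 0]], "newtons": 20}}

```text
time_s: 3.97
ee_pos: [572.2, -278.8, 18.1]
ee_rot: [-180.0, 0.1, 171.1]
force: [0.1, -0.8, -0.2]
gripper_width: 67.7
gripper_force: 0.0
```

{"api": "apply_moves", "payload": {"increments": [[-1, 0, 0, 0, 0, 0, 0], [-1, 0, 0, 0, 0, 0, 0], [-1, 0, 0, 0, 0, 0, 0], [-1, 0, 0, 0, 0, 0, 0]]}}

```text
time_s: 4.3
ee_pos: [571.7, -278.8, 17.2]
ee_rot: [180.0, 0.0, 171.1]
force: [0.2, -0.2, -0.9]
gripper_width: 40.4
gripper_force: 0.0
```

{"api": "apply_moves", "payload": {"increments": [[-1, 0, 0, 0, 0, 0, 0], [-1, 0, 0, 0, 0, 0, 0], [-1, 0, 0, 0, 0, 0, 0], [-1, 0, 0, 0, 0, 0, 0]]}}

```text
time_s: 4.63
ee_pos: [571.6, -278.8, 16.9]
ee_rot: [-180.0, -0.0, 171.2]
force: [0.4, -0.6, 0.3]
gripper_width: 23.9
gripper_force: 19.8
```

{"api": "apply_moves", "payload": {"increments": [[-1, -0.012, 0.002, 0, 0, 0, 0], [-1, -0.025, 0.004, 0, 0, 0, 0], [-1, -0.025, 0.004, 0, 0, 0, 0], [-1, -0.025, 0.004, 0, 0, 0, 0], [-1, -0.025, 0.004, 0, 0, 0, 0]]}}

```text
time_s: 5.05
ee_pos: [458.9, -260.5, 17.0]
ee_rot: [-180.0, 0.0, 171.2]
force: [0.4, 0.1, -1.1]
gripper_width: 23.9
gripper_force: 19.8
```

{"api": "apply_moves", "payload": {"increments": [[-1, -0.02, 0.003, 0, 0, 0, 0], [-1, -0.01, 0.002, 0, 0, 0, 0], [-1, 0, 0, 0, 0, 0, 0], [-0.1, 0, 0, 0, 0, 0, 0], [-0.1, 0, 0, 0, 0, 0, 0]]}}

```text
time_s: 5.47
ee_pos: [431.4, -256.4, 17.3]
ee_rot: [-180.0, 0.1, 171.1]
force: [-0.4, 0.6, 0.3]
gripper_width: 34.2
gripper_force: 0.0
```

{"api": "apply_moves", "payload": {"increments": [[-0.1, 0, 0, 0.01, 0, 0, 0], [-0.1, 0, 0, 0.03, 0, 0, 0], [0, 0, 0, 0.035, 0, 0, 0], [0, 0, 0, 0.035, 0, 0, 0], [0, 0, 0, 0.02, 0, 0, 0]]}}

```text
time_s: 5.88
ee_pos: [432.1, -256.7, 151.5]
ee_rot: [-179.9, 0.4, 171.2]
force: [1.4, -0.7, 0.0]
gripper_width: 45.5
gripper_force: 0.0
```

```bash
cat > lid.py <<'E'
from h import *
from scipy.optimize import least_squares
import sys
# fit lid outline (plate top z+6, tongue top z+12) to mask by IoU-like optimisation
def lidpoly(p,z=0):
    x,y,a=p; c,s=np.cos(np.radians(a)),np.sin(np.radians(a)); T=np.array([[c,-s],[s,c]])
    P=np.array([[54,39],[54,-39],[-54,-39],[-54,39]],float); Q=np.array([[-54,12],[-54,-12],[-88,-12],[-88,12]],float)
    return [np.c_[P@T.T+[x,y],np.full(4,z+6.)],np.c_[Q@T.T+[x,y],np.full(4,z+12.)],np.c_[P@T.T+[x,y],np.full(4,z)]]
def boxpoly(p,z=0):
    x,y,a=p; c,s=np.cos(np.radians(a)),np.sin(np.radians(a)); T=np.array([[c,-s],[s,c]])
    P=np.array([[56,40],[56,-40],[-56,-40],[-56,40]],float)@T.T+[x,y]
    return [np.r_[np.c_[P,np.full(4,50.)],np.c_[P,np.zeros(4)]]]
def render(f,polys,fish):
    m=np.zeros((384*4,512*4),np.uint8)
    for P in polys:
        L=[]
        H=cv2.convexHull(np.round((proj(f,P,fish)+.5)*4).astype(np.int32)); cv2.fillConvexPoly(m,H,255)
    return cv2.resize(m,(512,384),interpolation=cv2.INTER_AREA)
def fit(f,m,p0,poly,fish,z=0,dil=0):
    from scipy.optimize import minimize
    m=cv2.morphologyEx(m,cv2.MORPH_CLOSE,np.ones((3,3)))
    ref=cv2.GaussianBlur(m,(0,0),1.5).astype(float)
    cost=lambda p:np.abs(cv2.GaussianBlur(render(f,poly(p,z),fish),(0,0),1.5)-ref).sum()/255
    best=minimize(cost,p0,method="Nelder-Mead",options=dict(initial_simplex=np.array(p0)+[[0,0,0],[12,0,0],[0,12,0],[0,0,8]],xatol=.1,fatol=.5))
    return best.x,best.fun,m.sum()/255
def fillmask(f,col,p0,poly,fish,z=0,grow=15):
    h=hsv(f); lo,hi={"orange":((3,110,30),(20,255,255)),"blue":((95,90,15),(130,255,255))}[col]
    m=cv2.inRange(h,lo,hi)
    roi=cv2.dilate(render(f,poly(p0,z),fish),np.ones((2*grow+1,)*2)); m[roi==0]=0
    n,l,s,c=cv2.connectedComponentsWithStats(m); k=1+np.argmax(s[1:,4]); m=(l==k).astype(np.uint8)*255
    cs,_=cv2.findContours(m,cv2.RETR_EXTERNAL,cv2.CHAIN_APPROX_NONE); cv2.drawContours(m,cs,-1,255,-1)
    return m
def run(cam,kind,col,p0,z=0,grow=15):
    f=cams.grab_frame(cam); poly=lidpoly if kind=="lid" else boxpoly
    m=fillmask(f,col,p0,poly,cam=="wrist",z,grow); r=fit(f,m,p0,poly,cam=="wrist",z); print(cam,kind,col,np.array(r[0]),"cost %.0f of %.0f"%r[1:]); return f,r[0]
E
python3 - <<'E'
from lid import *
print(status.state()["ee_pos"],status.state()["gripper_width"])
run("top","lid","blue",[512,-258,-9])
run("top","lid","orange",[514,135,-8]); run("top","box","blue",[548,316,8]); run("top","box","orange",[521,-101,12])
f,p=run("wrist","lid","blue",[512,-258,-9],grow=30); run("wrist","box","orange",[521,-101,12])
im=f["color"][:,:,::-1].copy()
for P in lidpoly(p): cv2.polylines(im,[np.round(proj(f,P,True)).astype(int)],1,(0,255,0))
cv2.imwrite("pics/w2.png",im)
E
```

```text
[ 432.1 -256.7  151.5] 45.523143717832475
top lid blue [ 517.8 -269.8   -4.3] cost 364 of 797
top lid orange [516.  135.3  -7. ] cost 121 of 1010
top box blue [550.9 322.3   4.4] cost 193 of 1101
top box orange [ 521.9 -100.8   11.3] cost 78 of 1124
wrist lid blue [ 509.6 -270.4  -10.5] cost 2940 of 3681
wrist box orange [639.8 -76.   24.2] cost 4015 of 1297
```

View pics/w2.png

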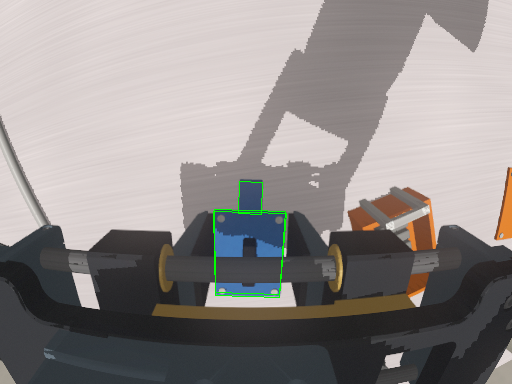

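{"api": "apply_moves", "payload": {"increments": [[0, 0.03, -0.005, 0, 0, 0, 0], [0, 0.03, -0.005, 0, 0, 0, 0], [0, 0.021, -0.0045, -0.02, 0, 0, -1], [0, 0, 0, -0.035, 0, 0, 0], [0, 0, 0, -0.035, 0, 0, 0]]}}

```text
time_s: 6.6
ee_pos: [512.1, -270.4, 55.0]
ee_rot: [-180.0, 0.0, 170.2]
force: [-0.6, -0.2, -1.5]
gripper_width: 45.5
gripper_force: 0.0
```

{"api": "apply_moves", "payload": {"increments": [[0, 0, 0, -0.02, 0, 0, 0], [0, 0, 0, -0.013, 0, 0, 0], [0, 0, 0, 0, 0, 0, 0], [-1, 0, 0, 0, 0, 0, 0], [-1, 0, 0, 0, 0, 0, 0]], "newtons": 30}}

```text
time_s: 7.02
ee_pos: [509.9, -269.7, 22.5]
ee_rot: [179.9, -0.2, 170.1]
force: [0.2, 0.1, -0.6]
gripper_width: 35.0
gripper_force: 0.0
```

{"api": "apply_moves", "payload": {"increments": [[-1, 0, 0, 0, 0, 0, 0], [-1, 0, 0, 0, 0, 0, 0], [-1, 0, 0, 0, 0, 0, 0], [-1, 0, 0, 0, 0, 0, 0]]}}

```text
time_s: 7.35
ee_pos: [510.6, -270.1, 23.8]
ee_rot: [180.0, -0.0, 170.1]
force: [-0.3, -0.5, -1.2]
gripper_width: 13.8
gripper_force: 30.0
```

{"api": "apply_moves", "payload": {"increments": [[-1, 0, 0, 0.02, 0, 0, 0], [-1, 0, 0, 0.035, 0, 0, 0], [-1, 0, 0.01, 0.04, 0, 0, 0], [-1, 0, 0.03, 0.03, 0, 0, 0], [-1, 0, 0.036, 0.015, 0, 0, 1]]}}

```text
time_s: 7.77
ee_pos: [512.5, -196.2, 167.4]
ee_rot: [-179.9, 0.4, 171.0]
force: [2.0, 1.1, -2.1]
gripper_width: 14.1
gripper_force: 30.0
```

{"api": "apply_moves", "payload": {"increments": [[-1, 0, 0.036, 0, 0, 0, 1.5], [-1, 0, 0.036, 0, 0, 0, 1.5], [-1, 0, 0.036, 0, 0, 0, 1.5], [-1, 0, 0.036, 0, 0, 0, 1.5], [-1, 0, 0.036, 0, 0, 0, 1.5]]}}

```text
time_s: 8.18
ee_pos: [509.9, -13.1, 163.3]
ee_rot: [180.0, -0.0, 178.7]
force: [0.6, -0.4, -2.9]
gripper_width: 14.2
gripper_force: 30.0
```

{"api": "apply_moves", "payload": {"increments": [[-1, 0, 0.036, 0, 0, 0, 1.5], [-1, 0, 0.036, 0, 0, 0, 1.5], [-1, 0, 0.036, 0, 0, 0, 1.5], [-1, 0, 0.036, 0, 0, 0, 1.5], [-1, 0, 0.036, 0, 0, 0, 1.5]]}}

```text
time_s: 8.6
ee_pos: [509.9, 166.9, 163.2]
ee_rot: [-180.0, -0.0, -173.8]
force: [0.5, -0.1, -0.7]
gripper_width: 13.7
gripper_force: 30.0
```

{"api": "apply_moves", "payload": {"increments": [[-1, 0, 0.015, 0, 0, 0, 0], [-1, 0, 0, 0, 0, 0, 0], [-1, 0, 0, 0, 0, 0, 0]]}}

```text
time_s: 8.85
ee_pos: [510.1, 180.7, 163.0]
ee_rot: [-180.0, -0.1, -173.7]
force: [-0.3, -0.6, -1.7]
gripper_width: 13.5
gripper_force: 30.0
```

```bash
python3 - <<'E'
from lid import *
print(status.state()["ee_pos"],status.state()["ee_rot"])
f,p=run("wrist","box","blue",[550,318,7],grow=25)
im=f["color"][:,:,::-1].copy()
for P in boxpoly(p): 
    q=np.round(proj(f,P,True)).astype(int); cv2.polylines(im,[q[:4]],1,(0,255,0)); cv2.polylines(im,[q[4:]],1,(0,255,255))
cv2.imwrite("pics/w3.png",im)
E
```

```text
[510.1 180.7 163. ] [-180.    -0.1 -173.7]
wrist box blue [550.7 328.9  42.2] cost 6691 of 813
```

View pics/w3.png

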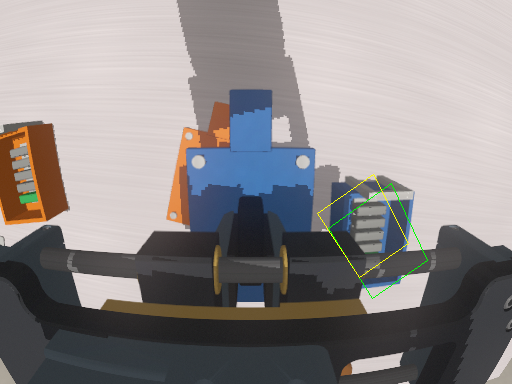

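{"api": "apply_moves", "payload": {"increments": [[-1, 0.02, 0, 0.01, 0, 0, 0.5], [-1, 0.025, 0, 0.015, 0, 0, 0.5], [-1, 0.025, 0, 0.015, 0, 0, 0], [-1, 0.02, 0, 0, 0, 0, 0], [-1, 0, 0, 0, 0, 0, 0]]}}

```text
time_s: 9.32
ee_pos: [605.0, 178.3, 204.0]
ee_rot: [-180.0, 0.3, -173.0]
force: [0.6, 0.0, -2.1]
gripper_width: 13.9
gripper_force: 30.0
```

```bash
python3 - <<'E'
from lid import *
s=status.state();print(s["ee_pos"],s["ee_rot"])
f,p=run("wrist","box","blue",[550,318,7],grow=12)
im=f["color"][:,:,::-1].copy()
for P in boxpoly(p): 
    q=np.round(proj(f,P,True)).astype(int); cv2.polylines(im,[q[:4]],1,(0,255,0)); cv2.polylines(im,[q[4:]],1,(0,255,255))
cv2.imwrite("pics/w4.png",cv2.resize(im[60:300,160:480],None,fx=2.5,fy=2.5,interpolation=cv2.INTER_CUBIC)); np.save("w4.npy",f,allow_pickle=True)
E
```

```text
[605.  178.3 204. ] [-180.     0.3 -173. ]
wrist box blue [546.8 324.1   9.2] cost 1114 of 6094
```

View pics/w4.png

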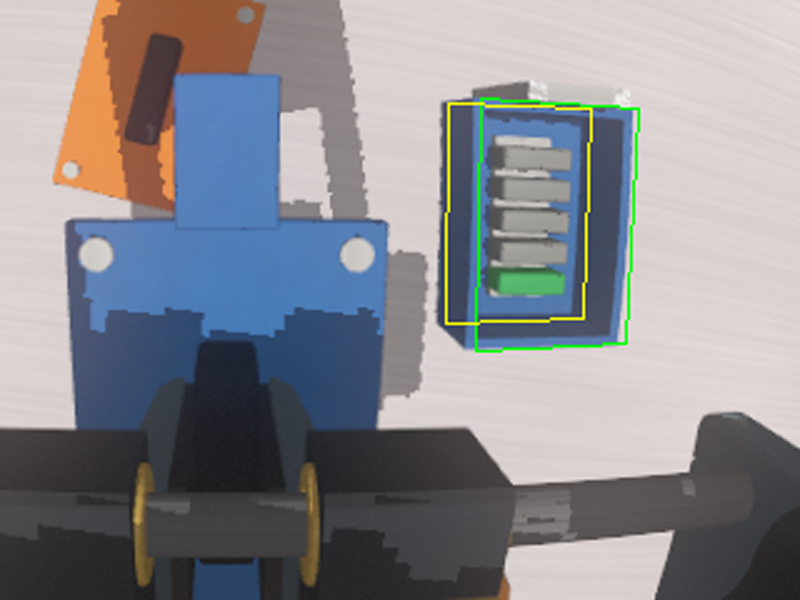

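```bash
python3 - <<'E'
from lid import *
f=np.load("w4.npy",allow_pickle=True).item()
q=np.array([[466,349],[626,344],[637,106],[472,99]])/2.5+[160,60]
W=world(f,q,50,True);print(W)
d=W[1]-W[0];e=W[1]-W[2];g=W[0]-W[3]
for v in(d,e,g):print(np.linalg.norm(v),np.degrees(np.arctan2(v[1],v[0])))
print("centre",(W[0]+W[2])/2,(W[1]+W[3])/2)
# keeper top crossbar, z=74
k=np.array([[540,82],[630,92]])/2.5+[160,60]; print("keeper",world(f,k,74,True))
# lid held: tongue tip and plate corners; underside z guess
z=status.state()["ee_pos"][2]-23
l=np.array([[175,73],[280,75]])/2.5+[160,60]; W=world(f,l,z+12,True);print("tongue tip",W,W.mean(0))
l=np.array([[67,220],[387,221]])/2.5+[160,60]; W=world(f,l,z+6,True);print("plate",W,W.mean(0))
E
```

```text
[[609.1 288.8]
 [596.7 372.8]
 [484.6 353.8]
 [499.1 271.6]]
84.98539672325188 98.43613023682177
113.66817952509015 9.646769237537997
111.40580774996994 8.86330094255369
centre [546.9 321.3] [547.9 322.2]
keeper [[488.6 292. ]
 [483.  335.1]]
tongue tip [[517.7 156.3]
 [515.2 179.7]] [516.5 168. ]
plate [[554.7 133.9]
 [545.5 210.3]] [550.1 172.1]
```

```bash
python3 - <<'E'
from lid import *
f=cams.grab_frame("scene")
print(world(f,[[293.4,318],[246.5,281]],0))
f=cams.grab_frame("top"); print(world(f,[[145.5,132]],100),world(f,[[154,141]],0), world(f,[[208,132]],0), world(f,[[201,125]],123))
E
```

```text
[[737.6 328.4]
 [772.1 183.7]]
[[738.9 316.5]] [[730.1 317.8]] [[753.1 158.5]] [[750.  161.5]]
```

{"api": "apply_moves", "payload": {"increments": [[-1, -0.002, 0.03, 0, 0, 0, 0.5], [-1, -0.002, 0.03, 0, 0, 0, 0.5], [-1, -0.002, 0.03, 0, 0, 0, 0.5], [-1, -0.001, 0.03, 0, 0, 0, 0.5], [-1, 0, 0.03, 0, 0, 0, 0]]}}

```text
time_s: 9.88
ee_pos: [592.0, 330.5, 203.2]
ee_rot: [-180.0, -0.1, -170.9]
force: [-0.1, 0.5, -1.9]
gripper_width: 14.0
gripper_force: 30.0
```

{"api": "apply_moves", "payload": {"increments": [[-1, 0, 0, -0.03, 0, 0, 0], [-1, 0, 0, -0.02, 0, 0, 0], [-1, 0, 0, 0, 0, 0, 0], [-1, 0, 0, 0, 0, 0, 0]]}}

```text
time_s: 10.22
ee_pos: [592.2, 329.3, 152.3]
ee_rot: [-179.9, -0.2, -170.9]
force: [0.0, -0.7, -1.6]
gripper_width: 13.7
gripper_force: 30.0
```

```bash
python3 - <<'E'
from lid import *
s=status.state();print(s["ee_pos"],s["ee_rot"])
f=cams.grab_frame("wrist"); np.save("w5.npy",f,allow_pickle=True)
cv2.imwrite("pics/w5.png",cv2.resize(f["color"][20:260,100:420,::-1],None,fx=2.5,fy=2.5,interpolation=cv2.INTER_CUBIC))
E
```

```text
[592.2 329.3 152.3] [-179.9   -0.2 -170.9]
```

View pics/w5.png

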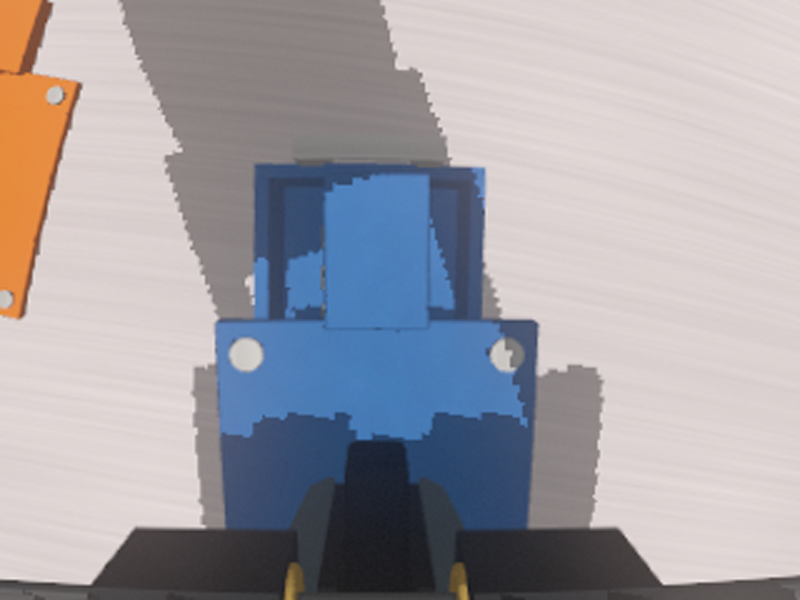

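```bash
cat > rel.py <<'E'
from lid import *
def rel(fn,crop,boxc,keep,tip,plate,zl):
    f=np.load(fn,allow_pickle=True).item()
    g=lambda q,z:world(f,np.array(q)/2.5+crop,z,True)
    for n,q,z in(("box-x corners",boxc,50),("keeper",keep,74),("tip",tip,zl+12),("plate",plate,zl+6)):
        W=g(q,z);d=W[1]-W[0];print(n,W.ravel(),"mid",W.mean(0),"len %.1f ang %.1f"%(np.hypot(*d),np.degrees(np.arctan2(d[1],d[0]))-90))
E
python3 -c "
from rel import *
rel('w5.npy',[100,20],[[255,163],[487,168]],[[295,159],[449,164]],[[326,180],[429,175]],[[217,321],[537,321]],129)"
```

```text
box-x corners [498.1 271.6 487.1 351.4] mid [492.6 311.5] len 80.6 ang 7.8
keeper [497.1 288.3 491.1 336.3] mid [494.1 312.3] len 48.4 ang 7.2
tip [507.2 304.4 502.3 327. ] mid [504.8 315.7] len 23.2 ang 12.1
plate [543.6 283.  531.3 358.8] mid [537.5 320.9] len 76.8 ang 9.2
```

{"api": "apply_moves", "payload": {"increments": [[-1, 0.001, -0.0035, -0.015, 0, 0, -1], [-1, 0, 0, -0.025, 0, 0, 0], [-1, 0, 0, -0.02, 0, 0, 0], [-1, 0, 0, -0.01, 0, 0, 0], [-1, 0, 0, -0.003, 0, 0, 0]]}}

```text
time_s: 10.68
ee_pos: [594.4, 326.0, 80.0]
ee_rot: [-180.0, -0.1, -171.9]
force: [-0.5, 0.4, -2.0]
gripper_width: 14.4
gripper_force: 30.0
```

{"api": "apply_moves", "payload": {"increments": [[-1, 0, 0, -0.002, 0, 0, 0], [-1, 0, 0, 0, 0, 0, 0]]}}

```text
time_s: 10.85
ee_pos: [595.6, 327.0, 79.9]
ee_rot: [179.9, 0.1, -171.9]
force: [-0.7, -0.0, -1.7]
gripper_width: 13.9
gripper_force: 30.0
```

```bash
python3 - <<'E'
from lid import *
s=status.state();print(s["ee_pos"],s["ee_rot"],s["force"])
f=cams.grab_frame("wrist"); np.save("w6.npy",f,allow_pickle=True)
cv2.imwrite("pics/w6.png",cv2.resize(f["color"][20:260,100:420,::-1],None,fx=2.5,fy=2.5,interpolation=cv2.INTER_CUBIC))
E
```

```text
[595.6 327.   79.9] [ 179.9    0.1 -171.9] [-0.7 -0.  -1.7]
```

View pics/w6.png

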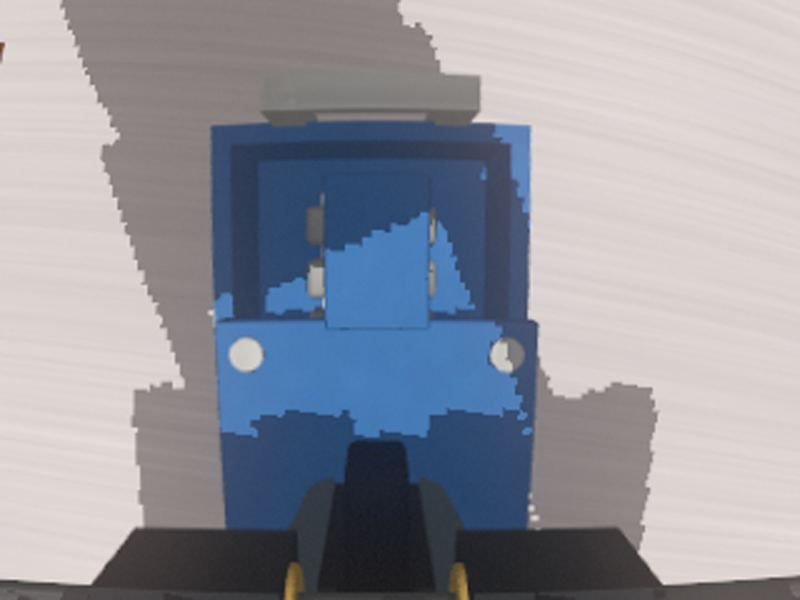

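```bash
python3 -c "
from rel import *
print(status.state()['ee_pos'])
rel('w6.npy',[100,20],[[211,126],[530,126]],[[263,110],[480,110]],[[323,172],[431,172]],[[217,321],[537,321]],56)"
```

```text
[595.6 327.1  80.1]
box-x corners [498.4 271.3 487.1 350.8] mid [492.7 311.1] len 80.3 ang 8.1
keeper [496.7 288.2 490.  334.9] mid [493.3 311.6] len 47.2 ang 8.1
tip [508.5 302.7 505.  326.7] mid [506.8 314.7] len 24.3 ang 8.2
plate [546.4 281.6 535.4 357.8] mid [540.9 319.7] len 76.9 ang 8.2
```

{"api": "apply_moves", "payload": {"increments": [[-1, 0, -0.0016, -0.0035, 0, 0, 0], [-1, -0.01, -0.0014, 0, 0, 0, 0], [-1, -0.01, -0.0014, 0, 0, 0, 0], [-1, -0.008, -0.0011, 0, 0, 0, 0], [-1, 0, 0, 0, 0, 0, 0]]}}

```text
time_s: 11.32
ee_pos: [565.3, 321.0, 75.5]
ee_rot: [-180.0, -0.0, -171.8]
force: [-1.1, 0.1, -2.1]
gripper_width: 13.8
gripper_force: 30.0
```

{"api": "apply_moves", "payload": {"increments": [[-1, -0.008, -0.0011, 0, 0, 0, 0], [-1, -0.006, -0.0009, 0, 0, 0, 0], [-1, -0.004, -0.0006, 0, 0, 0, 0], [-1, 0, 0, 0, 0, 0, 0]]}}

```text
time_s: 11.65
ee_pos: [548.2, 318.7, 75.2]
ee_rot: [180.0, 0.0, -171.8]
force: [0.2, -0.2, -1.4]
gripper_width: 13.9
gripper_force: 30.0
```

```bash
python3 - <<'E'
from lid import *
s=status.state();print(s["ee_pos"],s["ee_rot"],s["force"])
f=cams.grab_frame("wrist"); np.save("w7.npy",f,allow_pickle=True)
cv2.imwrite("pics/w7.png",cv2.resize(f["color"][20:260,100:420,::-1],None,fx=2.5,fy=2.5,interpolation=cv2.INTER_CUBIC))
E
```

```text
[548.2 318.7  75.2] [ 180.     0.  -171.8] [ 0.2 -0.2 -1.4]
```

View pics/w7.png

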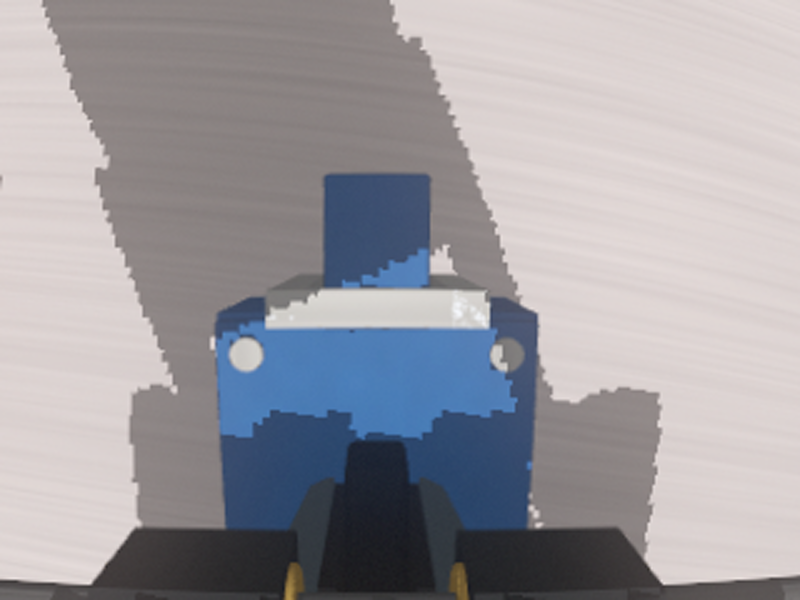

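{"api": "apply_moves", "payload": {"increments": [[-1, 0, 0, -0.0015, 0, 0, 0], [-1, -0.001, 0, -0.001, 0, 0, 0], [-1, 0, 0, 0, 0, 0, 0]]}}

```text
time_s: 11.95
ee_pos: [549.0, 318.9, 73.8]
ee_rot: [180.0, 0.2, -171.9]
force: [1.1, -1.7, 4.6]
gripper_width: 13.9
gripper_force: 30.0
```

{"api": "apply_moves", "payload": {"increments": [[-1, -0.001, 0, 0, 0, 0, 0], [-1, -0.001, 0, 0, 0, 0, 0], [-1, 0, 0, 0, 0, 0, 0]]}}

```text
time_s: 12.2
ee_pos: [547.9, 319.1, 73.9]
ee_rot: [179.9, 0.3, -171.8]
force: [4.2, 0.1, 5.4]
gripper_width: 14.0
gripper_force: 30.0
```

{"api": "apply_moves", "payload": {"increments": [[0, 0, 0, 0, 0, 0, 0], [0, 0, 0, 0, 0, 0, 0], [0, 0, 0, 0, 0, 0, 0], [0, 0, 0, 0.01, 0, 0, 0], [0, 0, 0, 0.03, 0, 0, 0]]}}

```text
time_s: 12.62
ee_pos: [542.6, 317.1, 108.5]
ee_rot: [-179.8, -0.6, -171.9]
force: [0.4, 0.6, -0.0]
gripper_width: 43.7
gripper_force: 0.0
```

{"api": "apply_moves", "payload": {"increments": [[0, 0, -0.02, 0.035, 0, 0, -3], [0, 0, -0.036, 0.02, 0, 0, -4], [0, 0, -0.036, 0, 0, 0, -4], [0, 0, -0.036, 0, 0, 0, -4], [0, 0, 0, 0, 0, 0, 0]]}}

```text
time_s: 13.03
ee_pos: [545.1, 185.4, 168.6]
ee_rot: [-179.8, 0.0, 172.8]
force: [-0.4, 1.0, 0.3]
gripper_width: 45.6
gripper_force: 0.0
```

```bash
python3 - <<'E'
from lid import *
s=status.state();print(s["ee_pos"],s["ee_rot"],s["force"])
run("wrist","lid","orange",[516,135,-7.5],grow=30)
run("top","lid","orange",[516,135,-7.5]);run("top","lid","blue",[548,319,8],z=50)
f=cams.grab_frame("wrist"); np.save("w8.npy",f,allow_pickle=True)
E
```

```text
[545.1 185.4 168.6] [-179.8    0.   172.8] [-0.4  1.   0.3]
wrist lid orange [513.1 133.3  -8.6] cost 145 of 7300
top lid orange [514.9 133.6  -9.4] cost 462 of 671
top lid blue [544.  322.   10.8] cost 1149 of 62
```

{"api": "apply_moves", "payload": {"increments": [[0, -0.016, -0.026, 0, 0, 0, -1.4], [0, -0.016, -0.027, -0.03, 0, 0, 0], [0, 0, 0, -0.035, 0, 0, 0], [0, 0, 0, -0.03, 0, 0, 0], [0, 0, 0, 0, 0, 0, 0]]}}

```text
time_s: 13.65
ee_pos: [510.2, 138.7, 68.7]
ee_rot: [-179.8, -0.6, 171.8]
force: [0.0, 0.1, 0.3]
gripper_width: 45.8
gripper_force: 0.0
```

{"api": "apply_moves", "payload": {"increments": [[0, 0, 0, 0, 0, 0, 0]]}}

```text
time_s: 13.73
ee_pos: [513.7, 139.6, 72.8]
ee_rot: [-179.9, -0.2, 171.8]
force: [0.5, -0.2, 0.8]
gripper_width: 45.7
gripper_force: 0.0
```

```bash
python3 - <<'E'
from lid import *
s=status.state();print(s["ee_pos"],s["ee_rot"],s["force"])
run("wrist","lid","orange",[513,133,-8.5],grow=10)
E
```

```text
[513.7 139.6  72.8] [-179.9   -0.2  171.8] [ 0.5 -0.2  0.8]
wrist lid orange [513.5 133.8  -8. ] cost 2156 of 11610
```

{"api": "apply_moves", "payload": {"increments": [[0, 0, -0.006, 0, 0, 0, 0], [0, 0, 0, -0.02, 0, 0, 0], [0, 0, 0, -0.018, 0, 0, 0], [0, 0, 0, 0, 0, 0, 0], [0, 0, 0, 0, 0, 0, 0]]}}

```text
time_s: 14.2
ee_pos: [515.0, 132.9, 36.6]
ee_rot: [180.0, 0.1, 171.8]
force: [-0.2, -0.3, 0.8]
gripper_width: 45.6
gripper_force: 0.0
```

{"api": "apply_moves", "payload": {"increments": [[0, -0.001, 0, -0.009, 0, 0, 0], [0, 0, 0, -0.004, 0, 0, 0], [-1, 0, 0, 0, 0, 0, 0], [-1, 0, 0, 0, 0, 0, 0], [-1, 0, 0, 0, 0, 0, 0]]}}

```text
time_s: 14.62
ee_pos: [513.6, 132.8, 23.0]
ee_rot: [180.0, 0.0, 171.7]
force: [0.6, -0.6, 0.2]
gripper_width: 28.5
gripper_force: 0.0
```

{"api": "apply_moves", "payload": {"increments": [[-1, 0, 0, 0, 0, 0, 0], [-1, 0, 0, 0, 0, 0, 0], [-1, 0, 0, 0, 0, 0, 0], [-1, 0, 0, 0, 0, 0, 0]]}}

```text
time_s: 14.95
ee_pos: [513.6, 132.8, 22.9]
ee_rot: [180.0, 0.0, 171.7]
force: [-0.2, 0.7, 1.0]
gripper_width: 13.8
gripper_force: 30.0
```

{"api": "apply_moves", "payload": {"increments": [[-1, 0, 0, 0.02, 0, 0, 0], [-1, 0, 0, 0.035, 0, 0, 0], [-1, 0, 0, 0.035, 0, 0, 0], [-1, 0, -0.01, 0.03, 0, 0, 0], [-1, 0.007, -0.03, 0.01, 0, 0, 3]]}}

```text
time_s: 15.37
ee_pos: [521.8, 95.2, 157.1]
ee_rot: [179.8, 0.4, 175.0]
force: [1.5, -0.8, -1.7]
gripper_width: 14.4
gripper_force: 30.0
```

{"api": "apply_moves", "payload": {"increments": [[-1, 0.007, -0.034, 0, 0, 0, 3.5], [-1, 0.007, -0.034, 0, 0, 0, 3.5], [-1, 0.007, -0.034, 0, 0, 0, 3.5], [-1, 0.007, -0.034, 0, 0, 0, 3.5], [-1, 0.007, -0.034, 0, 0, 0, 3.5]]}}

```text
time_s: 15.78
ee_pos: [555.0, -78.9, 152.3]
ee_rot: [180.0, -0.0, -167.6]
force: [0.7, 0.9, -1.8]
gripper_width: 13.9
gripper_force: 30.0
```

{"api": "apply_moves", "payload": {"increments": [[-1, 0.007, -0.012, 0, 0, 0, 0], [-1, 0.003, -0.003, 0, 0, 0, 0], [-1, 0, 0, 0, 0, 0, 0], [-1, 0, 0, 0, 0, 0, 0]]}}

```text
time_s: 16.12
ee_pos: [564.9, -91.1, 152.2]
ee_rot: [179.9, -0.1, -167.8]
force: [0.3, -0.3, -1.6]
gripper_width: 13.8
gripper_force: 30.0
```

```bash
cat > edges.py <<'E'
from lid import *
# box rim: fit -x end from orange mask rows; print profile of colour blobs
s=status.state();print(s["ee_pos"],s["ee_rot"],s["force"])
f=cams.grab_frame("wrist"); np.save("w9.npy",f,allow_pickle=True)
h=hsv(f); m=cv2.inRange(h,(3,110,30),(20,255,255))
prev=None
for r in range(40,160,4):
    e=np.diff((m[r,100:420]>0).astype(int)); k=np.where(e)[0]+101; print(r,k[:14])
E
python3 edges.py
```

```text
[564.9 -91.1 152.2] [ 179.9   -0.1 -167.8] [ 0.3 -0.3 -1.6]
40 []
44 []
48 []
52 []
56 []
60 []
64 []
68 []
72 []
76 []
80 []
84 []
88 [203 295]
92 [202 294]
96 [202 295]
100 [203 295]
104 [203 295]
108 [203 295]
112 [203 295]
116 [203 295]
120 [203 295]
124 [203 295]
128 [203 294]
132 [203 294]
136 [203 294]
140 [203 294]
144 [203 294]
148 [204 294]
152 [186 315]
156 [186 315]
```

```bash
python3 - <<'E'
from rel import *
f=np.load("w9.npy",allow_pickle=True).item(); m=cv2.inRange(hsv(f),(3,110,30),(20,255,255))
for c in (205,215,222,230,250,270,280,290,293): print(c,np.where(m[60:130,c]>0)[0][:1]+60,end=" ")
for c in (189,195,200,299,305,312): print(c,np.where(m[120:170,c]>0)[0][:1]+120,end=" ")
print()
t=lambda l:[[(a-100)*2.5,(b-20)*2.5] for a,b in l]
rel("w9.npy",[100,20],t([[202.7,86],[294.8,86]]),t([[202,86],[295,86]]),t([[230.4,91.5],[271.8,91.5]]),t([[186,148.4],[315,148.4]]),129)
E
```

```text
205 [86] 215 [86] 222 [87] 230 [85] 250 [85] 270 [86] 280 [86] 290 [86] 293 [86] 189 [150] 195 [150] 200 [150] 299 [150] 305 [150] 312 [150] 
box-x corners [ 474.9 -152.6  458.   -74.6] mid [ 466.4 -113.6] len 79.8 ang 12.2
keeper [ 476.6 -148.9  461.1  -77.4] mid [ 468.9 -113.2] len 73.2 ang 12.2
tip [ 481.1 -120.6  476.2  -97.9] mid [ 478.7 -109.2] len 23.2 ang 12.3
plate [ 519.  -140.3  502.5  -64.7] mid [ 510.8 -102.5] len 77.4 ang 12.3
```

{"api": "apply_moves", "payload": {"increments": [[-1, 0, -0.0015, -0.015, 0, 0, 0], [-1, 0, 0, -0.025, 0, 0, 0], [-1, 0, 0, -0.02, 0, 0, 0], [-1, 0, 0, -0.01, 0, 0, 0], [-1, 0, 0, -0.003, 0, 0, 0]]}}

```text
time_s: 16.58
ee_pos: [563.8, -92.2, 77.8]
ee_rot: [179.9, -0.2, -167.7]
force: [-0.2, -0.2, -1.1]
gripper_width: 13.7
gripper_force: 30.0
```

{"api": "apply_moves", "payload": {"increments": [[-1, 0, 0, 0, 0, 0, 0], [-1, 0, 0, 0, 0, 0, 0]]}}

```text
time_s: 16.75
ee_pos: [566.0, -93.4, 80.6]
ee_rot: [-180.0, 0.1, -167.7]
force: [-0.0, 0.7, -1.3]
gripper_width: 13.7
gripper_force: 30.0
```

```bash
python3 edges.py | awk '{print}' | tr '\n' ';'; python3 - <<'E'
from rel import *
f=np.load("w9.npy",allow_pickle=True).item(); m=cv2.inRange(hsv(f),(3,110,30),(20,255,255)); print()
for c in (188,195,203,230,250,270,295,305,309): print(c,np.where(m[50:130,c]>0)[0][:1]+50,end=" ")
cv2.imwrite("pics/w9.png",cv2.resize(f["color"][20:260,100:420,::-1],None,fx=2.5,fy=2.5,interpolation=cv2.INTER_CUBIC))
E
```

```text
[566.  -93.4  80.6] [-180.     0.1 -167.7] [-0.   0.7 -1.3];40 [];44 [];48 [];52 [];56 [];60 [];64 [];68 [];72 [273 274];76 [189 315];80 [188 315];84 [189 315];88 [189 315];92 [189 316];96 [188 315];100 [189 315];104 [189 315];108 [189 226 230 272 278 315];112 [189 226 229 272 278 315];116 [189 226 229 272 277 315];120 [189 228 229 272 276 315];124 [189 315];128 [189 227 229 272 277 315];132 [189 226 230 272 277 315];136 [190 226 230 272 277 315];140 [190 227 230 272 277 315];144 [190 315];148 [190 228 229 272 276 314];152 [186 315];156 [186 315];
188 [78] 195 [74] 203 [73] 230 [73] 250 [73] 270 [73] 295 [73] 305 [73] 309 [74]
```

View pics/w9.png

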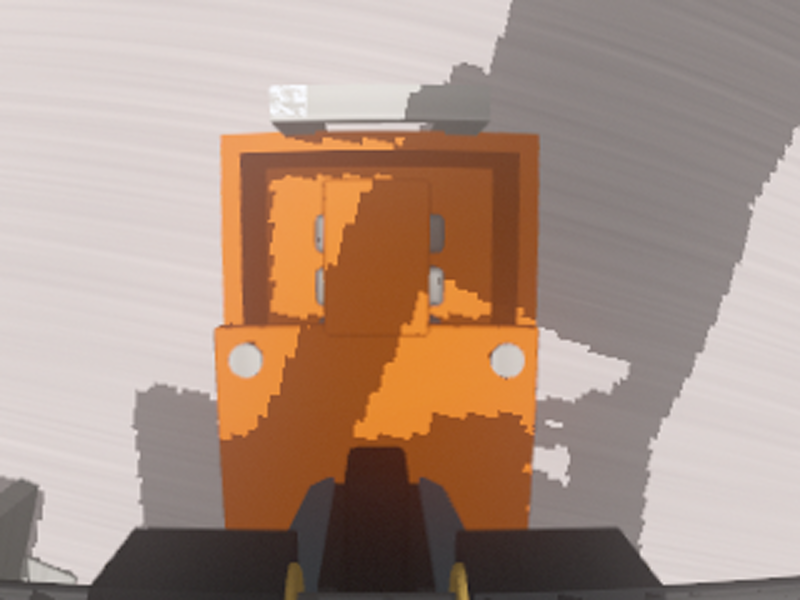

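```bash
python3 -c "
from rel import *
rel('w9.npy',[100,20],[[221,134],[539,134]],[[271,120],[489,120]],[[323,179],[429,179]],[[215,325],[537,325]],57)
W=lambda a,b:0"
```

```text
box-x corners [ 474.7 -153.1  457.4  -74.7] mid [ 466.  -113.9] len 80.3 ang 12.4
keeper [ 472.  -137.2  461.8  -90.6] mid [ 466.9 -113.9] len 47.7 ang 12.4
tip [ 482.6 -123.5  477.5 -100.3] mid [ 480.  -111.9] len 23.8 ang 12.3
plate [ 521.3 -142.5  504.8  -66.9] mid [ 513.  -104.7] len 77.4 ang 12.3
```

{"api": "apply_moves", "payload": {"increments": [[-1, 0, 0.001, -0.0045, 0, 0, 0], [-1, -0.01, -0.0022, 0, 0, 0, 0], [-1, -0.01, -0.0022, 0, 0, 0, 0], [-1, -0.008, -0.0018, 0, 0, 0, 0], [-1, 0, 0, 0, 0, 0, 0]]}}

```text
time_s: 17.22
ee_pos: [534.5, -99.2, 75.2]
ee_rot: [179.9, -0.1, -167.8]
force: [0.4, 0.0, -1.8]
gripper_width: 14.2
gripper_force: 30.0
```

{"api": "apply_moves", "payload": {"increments": [[-1, -0.008, -0.0018, 0, 0, 0, 0], [-1, -0.006, -0.0013, 0, 0, 0, 0], [-1, -0.003, -0.0007, 0, 0, 0, 0], [-1, 0, 0, 0, 0, 0, 0]]}}

```text
time_s: 17.55
ee_pos: [520.2, -102.9, 75.5]
ee_rot: [-180.0, 0.1, -167.8]
force: [1.2, -0.1, -1.1]
gripper_width: 13.4
gripper_force: 30.0
```

{"api": "apply_moves", "payload": {"increments": [[-1, 0, 0, -0.001, 0, 0, 0], [-1, 0, 0, -0.001, 0, 0, 0], [-1, 0, 0, 0, 0, 0, 0]]}}

```text
time_s: 17.8
ee_pos: [520.4, -102.8, 73.0]
ee_rot: [180.0, -0.0, -167.7]
force: [-0.8, -1.1, -2.0]
gripper_width: 13.6
gripper_force: 30.0
```

{"api": "apply_moves", "payload": {"increments": [[-1, 0, 0, -0.001, 0, 0, 0], [-1, -0.001, -0.0002, 0, 0, 0, 0], [-1, -0.001, -0.0002, 0, 0, 0, 0], [-1, 0, 0, 0, 0, 0, 0]]}}

```text
time_s: 18.13
ee_pos: [520.1, -103.0, 73.0]
ee_rot: [-180.0, 0.2, -167.8]
force: [4.5, 2.6, 3.8]
gripper_width: 13.8
gripper_force: 30.0
```

{"api": "apply_moves", "payload": {"increments": [[0, 0, 0, 0, 0, 0, 0], [0, 0, 0, 0, 0, 0, 0], [0, 0, 0, 0, 0, 0, 0], [0, 0, 0, 0.01, 0, 0, 0], [0, 0, 0, 0.03, 0, 0, 0]]}}

```text
time_s: 18.55
ee_pos: [514.9, -102.6, 109.1]
ee_rot: [179.8, -0.5, -167.8]
force: [0.4, 0.2, -0.8]
gripper_width: 44.1
gripper_force: 0.0
```

{"api": "apply_moves", "payload": {"increments": [[0, 0.02, 0.01, 0.03, 0, 0, 0], [0, 0.02, 0.036, 0.03, 0, 0, 0], [0, 0.02, 0.036, 0.02, 0, 0, 0], [0, 0.02, 0.03, 0.02, 0, 0, 0], [0, 0, 0.02, 0, 0, 0, 0]]}}

```text
time_s: 18.97
ee_pos: [597.9, 21.5, 209.9]
ee_rot: [-179.9, 0.6, -167.7]
force: [0.4, -0.0, 0.9]
gripper_width: 45.9
gripper_force: 0.0
```

{"api": "apply_moves", "payload": {"increments": [[0, 0, 0.03, 0, 0, 0, 0], [0, 0, 0.03, 0, 0, 0, 0], [0, 0, 0, 0, 0, 0, 0], [0, 0, 0, 0, 0, 0, 0]]}}

```text
time_s: 19.3
ee_pos: [592.5, 80.1, 205.1]
ee_rot: [-180.0, -0.0, -167.6]
force: [0.4, -0.2, -0.1]
gripper_width: 45.7
gripper_force: 0.0
```

```bash
python3 - <<'E'
from lid import *
s=status.state();print(s["ee_pos"],s["force"])
for n,col,p in(("wrist","orange",[521,-102,12.3]),("wrist","blue",[548,319.5,8])):
    f,q=run(n,"lid",col,p,z=50,grow=12)
f=cams.grab_frame("wrist");m=hsv(f)
# box end + keeper vs tongue tip: fit each z=62 tongue with mask overlays
im=f["color"][:,:,::-1].copy()
cv2.imwrite("pics/w10.png",np.hstack([cv2.resize(im[60:260,:200],None,fx=2,fy=2),cv2.resize(im[60:260,312:],None,fx=2,fy=2)]))
g=cams.grab_frame("scene")
for q in("lid_blue","lid_orange","pulley","thread_cone","oil_bottle","box_blue","box_orange"): print(q,[(b["rect"],round(b["score"],2)) for b in finder.boxes_of(q,"scene")[:1]])
E
```

```text
[592.5  80.1 205.1] [ 0.4 -0.2 -0.1]
wrist lid orange [519.8 -93.3  12.4] cost 1773 of 7343
wrist lid blue [546.8 319.    7.8] cost 671 of 3964
lid_blue [([325.6, 238.4, 50.3, 47.7], 0.97)]
lid_orange [([234.2, 141.5, 29.8, 27.8], 0.71)]
pulley [([181.1, 189.2, 20.9, 15.2], 0.52)]
thread_cone [([234.4, 245.6, 25.9, 40.4], 0.89)]
oil_bottle [([283.2, 300.5, 17.9, 21.3], 0.66)]
box_blue [([324.3, 240.4, 50.0, 58.6], 0.91)]
box_orange [([232.9, 156.9, 30.5, 20.3], 0.67)]
```

View pics/w10.png

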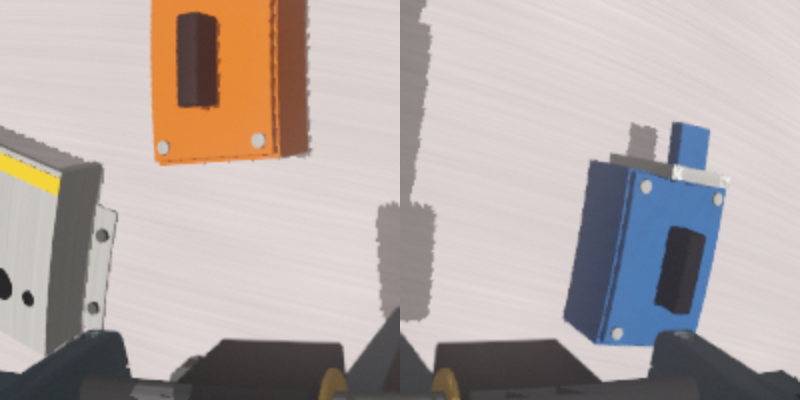

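```bash
python3 -c "
from workcell import env
print(env.job_done())"
```

```text
the job is handed in; nothing more can be done
None
```

I drew the blue lid out first and closed both boxes, each with its own lid slid home until it met the keeper posts; I handed the job in at about 19 s, and the last images showed both lids flat and square, though I viewed 11 pictures, one over the limit of 10.

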